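# Set up the balance for weighing powder into a vial

## Robot

A 6-joint arm with a two-finger parallel gripper is mounted at the origin on the work surface. World frame = base frame: x ahead of the robot, y to its left, z up, the work surface at z = 0. Lengths are in m, angles in rad, forces in N, time in s.
With the tool pointing down it reaches from about 0.325 to 0.775 m from the base axis. Payload 5.5 kg.
Tool frame: the origin (TCP) lies at the very end of the fingers, on their centre line; the grasp point (between the pads) lies 19 mm behind it (grasp_offset is the distance from the TCP to the grasp point, in m); y points along the fingers, x is the direction in which the jaws open and shut, and the axes are right-handed (so a half turn about y gives the same grasp; the last joint's range is limited). The gripper opens to 88 mm and grips with 3 to 60 N. Pads are 20 mm wide; open, the fingers measure 115 mm over their backs; the gripper's body (75 mm by 178 mm) begins 61 mm behind the grasp point.
Start: joints at [1.267, 0.091, 1.231, -0, 1.82, -0.057], TCP at [0.147, 0.582, 0.223] pointing down, gripper open.
Joint ranges: [-2.87, 2.87], [-0.86, 2.18], [0.17, 2.46], [-1.51, 4.65], [0.06, 2.69], [-2.65, 2.65]. Speed limits (rad/s): [2.57, 2.57, 3.01, 3.14, 3.14, 3.14].

## Interface

Orientations are given as a unit quaternion [w, x, y, z].
In Python, from bench import get_obs, camera, hand_in, grasp_offset gives the robot as it stands. The module is installed in compiled form; this text tells all that it offers.
- The arm moves only by the shell command python3 -m creep 'ROWS'. ROWS is JSON, a list of rows, each a list of 3 entries, a list of its own where there are three numbers: the finger opening in cm, from 0 to 8.78, then the shift along the world's x, y, z in cm, then the turn, a rotation vector about the world's x, y, z in rad. In form: [[claw, [tx, ty, tz], [rx, ry, rz]], ...]. A call has exactly 5 rows; each row shifts and turns the commanded pose from where the row before left it; what a row does not reach is not made up. A row lasts 1/10 s, in which the tool goes at most 50 mm and 8.59 degrees, less where a joint would pass 70% of its speed; a pose out of reach is approached as far as the arm can. A call with a gripper value outside its range is refused whole. The fingers move at their own pace and stop on an object; the grip force is fixed at half the most. Time passes only in rows, so rows that do not move let the fingers close, or fill a call up. It gives the time, the measured TCP pose, the force and the opening at its end, in the units of the state.
- get_obs(): the state, without advancing time (a new reading comes with each control period).
- camera(name): name is "scene" or "top"; returns a dict with "pixels" (400x640x3 uint8, blue, green, red), "K" (3x3 intrinsics, pixels), "world_from_camera" (4x4, takes a point from camera to world coordinates). Camera axes: x right, y down, z forward; pixel columns grow to the right and rows downward; lengths in m; the calibration is good to about 2 mm. A picture is of the moment at which its call begins. There is no depth.
- hand_in(): hands the job in, once; it reports no verdict.
The state is a dict: "clock": time; "qpos": joint angles; "qd": joint speeds; "joint_torque": joint torques, N m; "position": TCP position; "tcp_rot": TCP orientation; "force": force on the tool from outside, world axes, zero at the start; "torque": the same for the moment, N m; "finger_gap": finger opening in m.
Only numpy, scipy, OpenCV 4.12 (cv2) and the standard library are available. Lean on these libraries where they do the work, as an engineer would, in place of code of your own. Each camera call takes 0.05 s, during which the arm holds its last target. There are 200 camera calls.

## Task

Set up the balance for weighing powder: put the steel spill dish on the middle of the weighing pan, stand the white vial holder in the dish, then take the uncapped vial from the rack and stand it in the holder, and last seat the orange funnel in the vial's mouth. Build it up in that order, set each thing down gently without dropping it or pressing hard on the balance, and leave the capped vials standing in the rack.

Things in the scene. Friction and masses are not known exactly. Their poses are not given: they have to be found in the camera images.
- balance: Balance, fixed, left or right on the bench (rack on the other side). Round grey weighing pan, 120 mm across, its flat top 62 mm above the bench. Origin on the bench exactly under the pan's centre, z up. Light housing under the pan 155 x 160 mm, 48 mm high; the dark display step on its +x side reaches to x = 128 mm and is 34 mm high.
- dish: Loose shallow round steel spill dish, open on top: 68 mm outer diameter, 63 mm inner, 16 mm high, floor 3 mm thick, about 90 g. Origin at the centre of the underside, z up along its axis. Take it across its outside.
- holder: Loose white plastic vial holder, a round block 46 mm in diameter and 40 mm high with a round bore 33 mm wide and 28 mm deep in its top (bore floor 12 mm above its underside), about 120 g. Origin at the centre of the underside, z up along its axis.
- vial_open: The only uncapped vial: an empty amber glass vial, 28 mm outer diameter, 23 mm inner, 60 mm high, foot bevelled 2.5 mm, about 30 g. Origin at the centre of the underside, z up along its axis. It stands in the rack with its foot 8 mm above the bench, so that its upper 32 mm stand clear above the rack.
- funnel: Loose orange powder funnel, 54 mm high, 35 g. Stem 17 mm wide, 20 mm long, bevelled tip; flat-bottomed shoulder 34 mm wide at 20 to 30 mm, which rests on a vial's rim; cone; straight collar 58 mm wide at 40 to 54 mm. Origin: centre of the stem's tip, z up. Starts upright, stem in a fixed grey stand (55 mm square, 36 mm high), shoulder on its top, tip 16 mm above the bench.
- rack: Blue vial rack, fixed block 50 mm (x) by 180 mm (y), 36 mm high. One row of four holes along its y axis at -66, -22, 22, 66 mm, each 31 mm wide, 28 mm deep. All hold vials standing only 16 mm apart: no finger fits between them, fingers have room only along the two long sides of the rack. Origin: centre of its underside.
- vial_red: Bystander: full amber vial with a red cap, 28 mm in diameter, 60 mm high overall, standing in one of the rack's holes, loose. Origin at the centre of the underside, z up along its axis.
- vial_green: Bystander: full amber vial with a green cap, 28 mm in diameter, 60 mm high overall, standing in one of the rack's holes, loose. Origin at the centre of the underside, z up along its axis.
- vial_white: Bystander: full amber vial with a white cap, 28 mm in diameter, 60 mm high overall, standing in one of the rack's holes, loose. Origin at the centre of the underside, z up along its axis.
Things that resemble listed ones, but are neither listed nor needed, are in the scene too. What is shaped like the holder but blue or yellow is not meant.

How it is judged:
On the way, in this order (a step that is already met when the one before it is completed fails the run):
1. the dish stands on the weighing pan, released (horizontal distance between dish and balance below 0.015 m and z of dish in the frame of balance between 0.058 and 0.066 m and angle between dish's own z axis and vertical below 0.1 rad and contact force between the fingers and dish below 0.05 N and linear speed of dish below 0.03 m/s), for 0.2 s.
2. the holder stands in the dish on the pan, released (horizontal distance between dish and balance below 0.015 m and z of dish in the frame of balance between 0.058 and 0.066 m and angle between each of dish, holder's own z axis and vertical below 0.1 rad and horizontal distance between holder and dish below 0.012 m and z of holder in the frame of dish between -0.002 and 0.008 m and contact force between the fingers and holder below 0.05 N and linear speed of holder below 0.03 m/s), for 0.2 s.
3. the uncapped vial stands in the holder, released (horizontal distance between dish and balance below 0.015 m and z of dish in the frame of balance between 0.058 and 0.066 m and angle between each of dish, holder, vial_open's own z axis and vertical below 0.1 rad and horizontal distance between holder and dish below 0.012 m and z of holder in the frame of dish between -0.002 and 0.008 m and horizontal distance between vial_open and holder below 0.006 m and z of vial_open in the frame of holder between 0.008 and 0.018 m and contact force between the fingers and vial_open below 0.05 N and linear speed of vial_open below 0.03 m/s), for 0.2 s.
4. the funnel is seated in the vial's mouth, released (horizontal distance between dish and balance below 0.015 m and z of dish in the frame of balance between 0.058 and 0.066 m and angle between each of dish, holder, vial_open, funnel's own z axis and vertical below 0.1 rad and horizontal distance between holder and dish below 0.012 m and z of holder in the frame of dish between -0.002 and 0.008 m and horizontal distance between vial_open and holder below 0.006 m and z of vial_open in the frame of holder between 0.008 and 0.018 m and horizontal distance between funnel and vial_open below 0.006 m and z of funnel in the frame of vial_open between 0.034 and 0.046 m and contact force between the fingers and funnel below 0.05 N and linear speed of funnel below 0.03 m/s), for 0.2 s.
At the end, for the whole second after the job is handed in: Dish flat on the pan within 15 mm of its centre, holder on the dish floor (12 mm), open vial on the holder's bore floor (6 mm), funnel's shoulder on the vial rim (6 mm); all upright within 0.1 rad, released, at rest; capped vials upright within 15 mm of their starts (all of step 4 and contact force between the fingers and dish below 0.05 N and linear speed of each of dish, holder, vial_open below 0.03 m/s and contact force between the fingers and holder below 0.05 N and contact force between the fingers and vial_open below 0.05 N and distance of each of vial_red, vial_green, vial_white from where it was at the start of the episode below 0.015 m and angle between each of vial_red, vial_green, vial_white's own z axis and vertical below 0.2 rad); the robot touches nothing.
It fails at once if one of the four things is dropped (falls freely by more than about 25 mm) ((linear speed of dish above 0.7 m/s and contact force between the fingers and dish below 0.02 N) or (linear speed of holder above 0.7 m/s and contact force between the fingers and holder below 0.02 N) or (linear speed of vial_open above 0.7 m/s and contact force between the fingers and vial_open below 0.02 N) or (linear speed of funnel above 0.7 m/s and contact force between the fingers and funnel below 0.02 N)).
It fails at once if the balance is pressed or struck with more than 60 N (contact force between balance and anything else above 60 N).
It fails at once if a capped vial is pulled out of the rack or knocked over (distance of any of vial_red, vial_green, vial_white from where it was at the start of the episode above 0.02 m or angle between any of vial_red, vial_green, vial_white's own z axis and vertical above 0.35 rad).
It also fails if it takes over 112 s, if anything falls off the work surface, if the arm or the gripper's body presses on something with over 40 N, if the wrist force passes 120 N, or if a joint passes its speed limit or range.

## Working session

There is one attempt and no reset: what is moved stays moved. The work goes in short steps, Python scripts to look and compute and a shell command to move; the robot and the scene stay as the last step left them, time stands still between calls to the robot, and variables do not carry over. Pictures are saved under pics/ and viewed, about 12 in all and at most 16, crops included, and the job is handed in when it is done.

```bash
mkdir -p pics
cat > h.py <<'E'
import numpy as np, cv2
from bench import get_obs, camera, hand_in, grasp_offset
def snap(n,tag):
    c=camera(n); cv2.imwrite(f'pics/{tag}.png',c['pixels']); return c
def px2w(c,u,v,z):
    T=np.array(c['world_from_camera']); d=T[:3,:3]@np.linalg.inv(c['K'])@[u,v,1]; o=T[:3,3]
    return o+d*(z-o[2])/d[2]
def w2px(c,p):
    T=np.array(c['world_from_camera']); q=np.array(c['K'])@(T[:3,:3].T@(np.array(p)-T[:3,3])); return q[:2]/q[2]
E
python3 - <<'E'
from h import *
for n in('top','scene'):
    c=snap(n,n+'0'); print(n,np.round(c['K'],1).tolist(),np.round(c['world_from_camera'],3).tolist())
o=get_obs();print(o['position'],o['tcp_rot'],o['finger_gap'],o['force'],grasp_offset)
E
```

```text
top [[363.3, 0.0, 317.2], [0.0, 363.3, 198.7], [0.0, 0.0, 1.0]] [[-0.023, -0.995, 0.094, 0.401], [-1.0, 0.022, -0.019, 0.032], [0.017, -0.094, -0.995, 0.906], [0.0, 0.0, 0.0, 1.0]]
scene [[455.0, 0.0, 317.0], [0.0, 455.0, 198.8], [0.0, 0.0, 1.0]] [[0.577, 0.451, -0.681, 1.093], [0.817, -0.331, 0.473, -0.401], [-0.012, -0.829, -0.559, 0.517], [0.0, 0.0, 0.0, 1.0]]
[0.14651111 0.58155701 0.22162238] [-0.55738706  0.55810616  0.43413914 -0.43515559] 0.08772490314221433 [-0.38447525 -0.50237395 -0.46960733] 0.0187
```

View pics/top0.png

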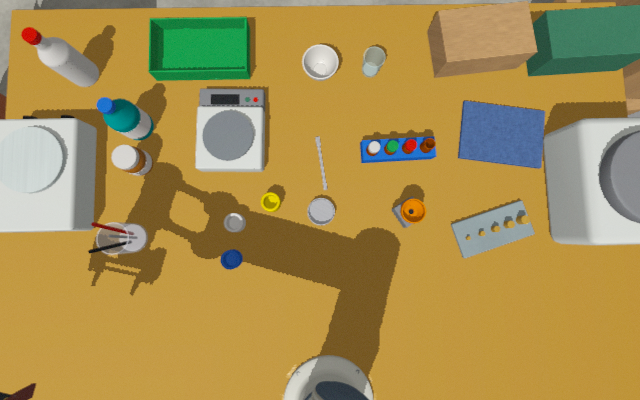

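View pics/scene0.png

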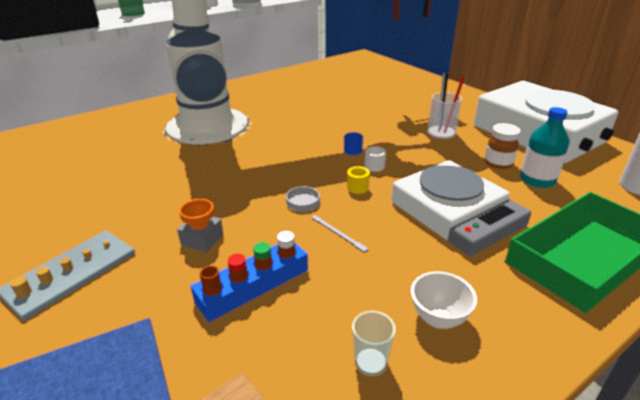

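Candidates, in top-view pixels:
- **Dish:** steel dish at (321,210). The white bowl at (320,62) is a different object.
- **Holder:** white block at (235,222). The yellow (270,201) and blue (231,259) ones are not meant.
- **Open vial:** the one without a coloured cap at (428,145).
- **Funnel:** orange at (413,210).

I'll confirm these in an enlarged crop with the measured contours drawn on it.

```bash
cat > m.py <<'E'
from h import *
def blob(c,roi,f,big=True):
    x0,y0,x1,y1=roi; im=c['pixels'][y0:y1,x0:x1]; hsv=cv2.cvtColor(im,cv2.COLOR_BGR2HSV).astype(int)
    m=f(hsv[...,0],hsv[...,1],hsv[...,2]).astype(np.uint8)
    cs,_=cv2.findContours(m,cv2.RETR_EXTERNAL,cv2.CHAIN_APPROX_NONE); k=max(cs,key=cv2.contourArea)
    return k+np.array([x0,y0])
def circ(c,k,z):
    """hull contour -> plane z -> fitted ellipse centre and mean diameter"""
    k=cv2.convexHull(k).reshape(-1,2)
    P=np.array([px2w(c,u,v,z)[:2] for u,v in k.astype(float)])
    e,r=cv2.minEnclosingCircle((P*1000).astype(np.float32)); 
    return np.round(np.array(e)/1000,4),round(2*r/1000,4)
E
python3 - <<'E'
from m import *
t=camera('top'); s=camera('scene')
low=lambda h,S,v:(S<75)
R={'dish':((300,190,342,230),low,.016),'holder':((220,208,250,240),low,.04),'pan':((200,105,262,163),lambda h,S,v:(v<165)&(S<80),.062),
'funnel':((398,195,432,227),lambda h,S,v:(h<16)&(S>200)&(v>150),.07),'rack':((350,125,445,170),lambda h,S,v:(h>100)&(h<130)&(S>120),.036),
'vial':((420,132,440,156),lambda h,S,v:(h<16)&(v<160),.068)}
vis=t['pixels'].copy()
for n,(roi,f,z) in R.items():
    k=blob(t,roi,f); print(n,circ(t,k,z),cv2.boundingRect(k))
    cv2.drawContours(vis,[k],-1,(255,0,255),1)
    if n=='rack':
        b=cv2.minAreaRect(np.array([px2w(t,*p,.036)[:2]*1000 for p in k.reshape(-1,2).astype(float)],np.float32)); print(b)
a=cv2.resize(vis[85:275,190:450],None,fx=3,fy=3,interpolation=cv2.INTER_NEAREST); cv2.imwrite('pics/c1.png',a)
b=cv2.resize(s['pixels'][120:320,170:510],None,fx=2.3,fy=2.3,interpolation=cv2.INTER_CUBIC); cv2.imwrite('pics/c2.png',b)
E
```

```text
dish (array([0.4539, 0.0072]), 0.0681) (308, 198, 27, 27)
holder (array([0.4305, 0.213 ]), 0.0519) (224, 213, 22, 19)
pan (array([0.6382, 0.2214]), 0.1246) (203, 109, 52, 52)
funnel (array([ 0.4228, -0.2111]), 0.0) (416, 221, 1, 1)
rack (array([ 0.5995, -0.1846]), 0.1867) (360, 137, 76, 26)
((600.2679443359375, -184.53118896484375), (55.35593795776367, 182.6996612548828), 2.142198085784912)
vial (array([ 0.6015, -0.2479]), 0.0396) (420, 138, 15, 15)
```

View pics/c1.png

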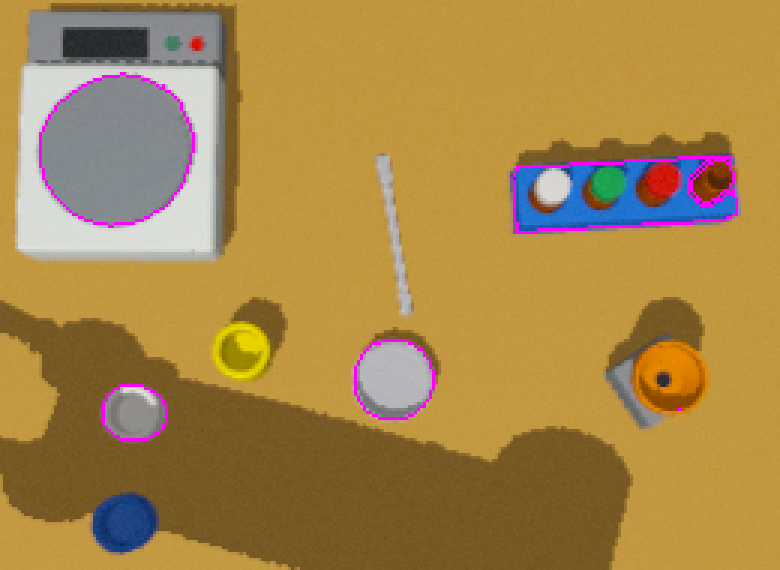

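View pics/c2.png

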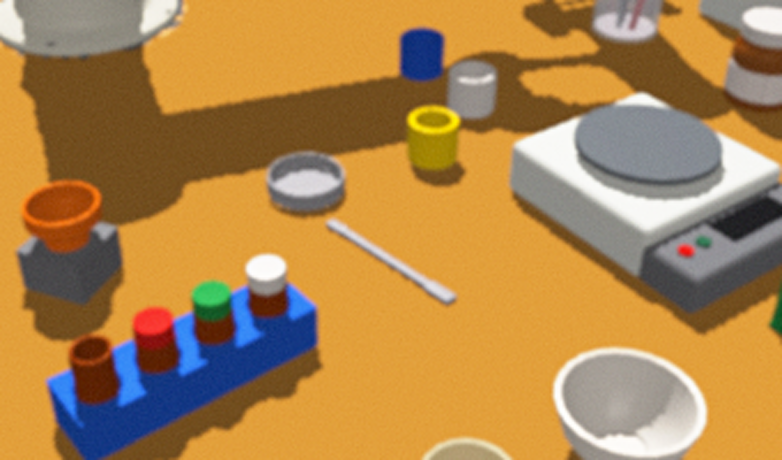

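```bash
cat >> h.py <<'E'
from scipy.spatial.transform import Rotation as Ro
def st():
    o=get_obs(); q=o['tcp_rot']; R=Ro.from_quat([q[1],q[2],q[3],q[0]]).as_matrix()
    print('t',round(o['clock'],2),'p',np.round(o['position'],4),'jaw',np.round(R[:,0],3),'yaw',round(np.degrees(np.arctan2(R[1,0],R[0,0])),1),'app',np.round(R[:,1],3),'gap',round(o['finger_gap'],4),'F',np.round(o['force'],2),'q',np.round(o['qpos'],2)); return o
E
python3 - <<'E'
from m import *
st()
t=camera('top'); s=camera('scene')
# rims: enlarged crops of vial (both views), funnel, holder
def crop(c,x0,y0,w,h,f): return cv2.resize(c['pixels'][y0:y0+h,x0:x0+w],None,fx=f,fy=f,interpolation=cv2.INTER_CUBIC)
A=np.hstack([crop(t,412,130,32,36,8),crop(t,392,192,48,36,8)]); B=np.hstack([crop(s,192,258,40,40,8),crop(t,215,205,40,40,8)])
A=A[:, :640]; w=min(A.shape[1],B.shape[1]); cv2.imwrite('pics/c3.png',np.vstack([A[:,:w],B[:,:w]]))
f=lambda h,S,v:(S>200)&(v>190)&(h<17)
k=blob(t,(398,195,432,227),lambda h,S,v:(S>225)&(v>140)&(h<16)); print(circ(t,k,.070),cv2.boundingRect(k))
print(t['pixels'][210,400:430:3].tolist(),t['pixels'][180,410:413].tolist(),s['pixels'][262:275:3,210].tolist())
for n,p in dict(vial=(.6055,-.252,.068),fun=(.43,-.21,.07),hold=(.431,.2165,.04)).items(): print(n,w2px(t,p).round(1),w2px(s,p).round(1))
E
```

```text
t 0.2 p [0.1465 0.5817 0.2219] jaw [ 0.244  0.97  -0.001] yaw 75.9 app [-0.    -0.001 -1.   ] gap 0.0878 F [ 0.48 -0.07 -0.55] q [ 1.27  0.09  1.23 -0.    1.82 -0.06]
(array([ 0.423 , -0.2019]), 0.0) (412, 221, 1, 1)
[[76, 105, 145], [0, 90, 168], [0, 134, 226], [50, 56, 77], [51, 54, 64], [0, 135, 228], [0, 122, 217], [0, 125, 217], [0, 103, 189], [62, 153, 194]] [[66, 154, 194], [61, 151, 192], [62, 153, 193]] [[29, 75, 112], [43, 111, 193], [8, 37, 93], [0, 28, 89], [0, 28, 86]]
vial [429.2 143.3] [209.7 270.9]
fun [415.4 217.9] [190.  203.9]
hold [232.9 222.1] [374.9 150.6]
```

View pics/c3.png

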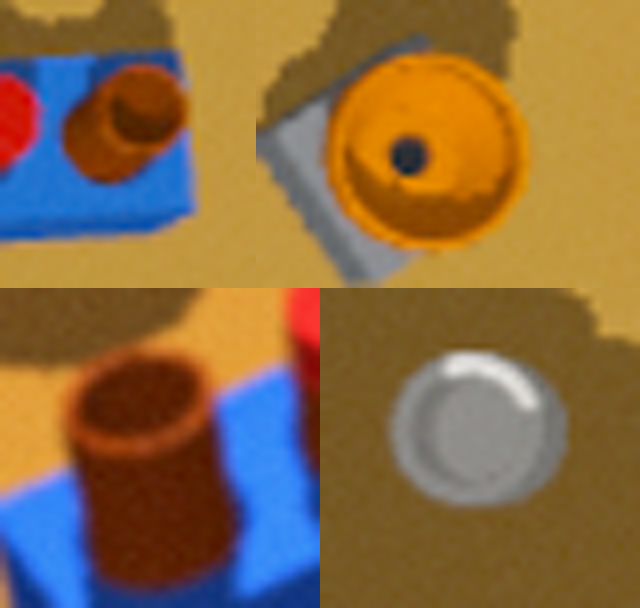

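The crop confirms an open vial mouth at about (430,143). The funnel rim is centred at about (413,210) and the white holder's rim at about (233,222). Next I'll compute their positions and cross-check in both views.

Run:
```python
from m import *
t=camera('top');s=camera('scene')
print('vial',px2w(t,429.9,142.6,.068),px2w(s,209,271.9,.068)); f=px2w(t,412.9,210.2,.07);print('fun',f,w2px(s,f), 'base in scene')
k=blob(s,(175,195,218,235),lambda h,S,v:(h<12)&(S>150)&(v>100));print('fun scene bbox',cv2.boundingRect(k))
f2=[w2px(s,f+[.029*np.cos(a),.029*np.sin(a),0]) for a in np.linspace(0,6.28,60)];print(np.min(f2,0),np.max(f2,0))
for n,p,r,roi in(('dish',(.4545,.0072,.016),.034,(280,180,326,215)),('pan',(.6382,.2214,.062),.06,(405,160,490,205))):
    q=[w2px(s,np.array(p)+[r*np.cos(a),r*np.sin(a),0]) for a in np.linspace(0,6.28,90)];print(n,'pred',np.min(q,0),np.max(q,0))
    k=blob(s,roi,(lambda h,S,v:S<75) if n=='dish' else (lambda h,S,v:(v<150)&(S<90)));print(cv2.boundingRect(k))
```

```text
vial [ 0.60714987 -0.25383549  0.068     ] [ 0.60675897 -0.25369287  0.068     ]
fun [ 0.44794501 -0.20514811  0.07      ] [196.71980332 207.76274511] base in scene
fun scene bbox (184, 213, 29, 17)
[179.35321429 198.34967779] [213.86348814 217.78317611]
dish pred [285.54707593 186.10519287] [319.6411781  204.95091994]
(286, 186, 34, 26)
pan pred [418.0529075  165.29242899] [483.74403098 198.91625932]
(420, 165, 64, 40)
```

```bash
python3 -m creep '[[8.78,[4,-4,0],[0,0,0]],[8.78,[4,-4,0],[0,0,0]],[8.78,[4,-4,0],[0,0,0]],[8.78,[4,-4,0],[0,0,0]],[8.78,[0,0,0],[0,0,0]]]'
```

```text
clock: 0.9
position: [0.2918, 0.4369, 0.2232]
tcp_rot: [-0.559, 0.56, 0.433, -0.432]
force: [-0.8, 1.0, 0.2]
finger_gap: 0.0877
```

```bash
python3 -m creep '[[8.78,[1.7,-4.5,0],[0,0,0]],[8.78,[1.7,-4.5,0],[0,0,0]],[8.78,[1.7,-4.5,0],[0,0,0]],[8.78,[1.7,-4.5,0],[0,0,0]],[8.78,[1.7,-4.5,0],[0,0,0]]]'
python3 -m creep '[[8.78,[1.7,-4.5,0],[0,0,0]],[8.78,[1.7,-4.5,0],[0,0,0]],[8.78,[1.7,-4.5,-1],[0,0,0]],[8.78,[1.7,-4.5,-1],[0,0,0]],[8.78,[0,0,0],[0,0,0]]]'; python3 -c "
from h import *;st()"
```

```text
clock: 1.4
position: [0.373, 0.2144, 0.2229]
tcp_rot: [0.558, -0.557, -0.435, 0.435]
force: [0.9, 0.0, -0.4]
finger_gap: 0.0878
clock: 1.9
position: [0.4416, 0.0312, 0.2008]
tcp_rot: [0.559, -0.559, -0.432, 0.434]
force: [-0.4, 0.4, -0.2]
finger_gap: 0.0879
t 1.9 p [0.4416 0.0312 0.2008] jaw [ 0.251  0.968 -0.002] yaw 75.5 app [-0.003 -0.002 -1.   ] gap 0.0879 F [-0.38  0.43 -0.23] q [-0.01 -0.34  1.66 -0.    1.82 -1.32]
```

```bash
python3 -m creep '[[8.78,[0.65,-1.2,-2],[0,0,0]],[8.78,[0.65,-1.2,-4],[0,0,0]],[8.78,[0,0,-4],[0,0,0]],[8.78,[0,0,-4],[0,0,0]],[8.78,[0,0,-1],[0,0,0]]]'
python3 -m creep '[[8.78,[0,0,0],[0,0,0]],[8.78,[0,0,0],[0,0,0]],[8.78,[0,0,0],[0,0,0]],[8.78,[0,0,0],[0,0,0]],[8.78,[0,0,0],[0,0,0]]]'; python3 -c "
from h import *;st()"
```

```text
clock: 2.4
position: [0.4512, 0.0127, 0.048]
tcp_rot: [0.559, -0.556, -0.433, 0.437]
force: [-0.9, 0.4, -0.2]
finger_gap: 0.0876
clock: 2.9
position: [0.4547, 0.0114, 0.054]
tcp_rot: [-0.557, 0.558, 0.435, -0.434]
force: [0.7, 0.3, -0.7]
finger_gap: 0.0875
t 2.9 p [0.4547 0.0114 0.054 ] jaw [0.244 0.97  0.   ] yaw 75.9 app [ 0.002 -0.    -1.   ] gap 0.0875 F [ 0.74  0.33 -0.65] q [-0.05 -0.28  1.88  0.    1.54 -1.37]
```

```bash
python3 -m creep '[[8.78,[0,-0.4,-1.5],[0,0,0]],[8.78,[0,0,-1.5],[0,0,0]],[8.78,[0,0,-1.2],[0,0,0]],[8.78,[0,0,-0.6],[0,0,0]],[8.78,[0,0,0],[0,0,0]]]'
python3 -m creep '[[8.78,[0,0,0],[0,0,0]],[8.78,[0,0,0],[0,0,0]],[8.78,[0,0,0],[0,0,0]],[8.78,[0,0,0],[0,0,0]],[8.78,[0,0,0],[0,0,0]]]'; python3 -c "
from h import *;st()"
```

```text
clock: 3.4
position: [0.4529, 0.0075, 0.0028]
tcp_rot: [0.559, -0.557, -0.434, 0.435]
force: [0.2, 0.3, -0.1]
finger_gap: 0.0879
clock: 3.9
position: [0.4542, 0.0074, 0.0049]
tcp_rot: [-0.558, 0.558, 0.435, -0.435]
force: [0.2, 0.2, 0.6]
finger_gap: 0.0879
t 3.9 p [0.4542 0.0074 0.0049] jaw [0.244 0.97  0.   ] yaw 75.9 app [ 0.001 -0.    -1.   ] gap 0.0879 F [0.23 0.24 0.6 ] q [-0.06 -0.24  1.94 -0.    1.45 -1.38]
```

```bash
python3 -m creep '[[6,[0,0,0],[0,0,0]],[6,[0,0,0],[0,0,0]],[6,[0,0,0],[0,0,0]],[6,[0,0,0],[0,0,0]],[6,[0,0,0],[0,0,0]]]'
python3 -m creep '[[6,[0,0,0.5],[0,0,0]],[6,[0,0,1],[0,0,0]],[6,[0,0,2],[0,0,0]],[6,[0,0,3],[0,0,0]],[6,[0,0,3],[0,0,0]]]'; python3 -m creep '[[6,[0,0,3],[0,0,0]],[6,[0,0,2],[0,0,0]],[6,[0,0,0],[0,0,0]],[6,[0,0,0],[0,0,0]],[6,[0,0,0],[0,0,0]]]'; python3 -c "
from h import *;st();snap('scene','s1')"
```

```text
clock: 4.4
position: [0.454, 0.0074, 0.0046]
tcp_rot: [-0.558, 0.558, 0.435, -0.435]
force: [0.4, -0.5, 0.3]
finger_gap: 0.0662
clock: 4.9
position: [0.4537, 0.0074, 0.1011]
tcp_rot: [0.558, -0.558, -0.435, 0.435]
force: [0.4, 0.4, -0.5]
finger_gap: 0.0659
clock: 5.4
position: [0.4533, 0.0075, 0.148]
tcp_rot: [0.558, -0.557, -0.434, 0.435]
force: [-0.1, 0.4, -0.5]
finger_gap: 0.0665
t 5.4 p [0.4533 0.0075 0.148 ] jaw [ 0.244  0.97  -0.   ] yaw 75.9 app [-0.002  0.    -1.   ] gap 0.0665 F [-0.08  0.39 -0.49] q [-0.06 -0.31  1.73 -0.    1.72 -1.38]
```

View pics/s1.png

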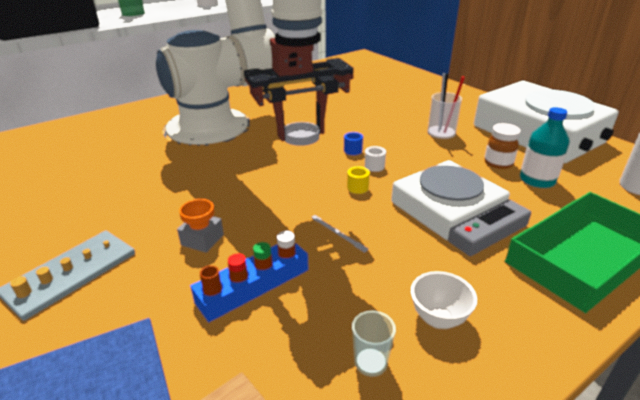

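The steel dish is held level in the fingers, at (301,133). Now I'll move it to the pan.

```bash
python3 -m creep '[[6,[2,2,0],[0,0,0]],[6,[3.2,3.5,0],[0,0,0]],[6,[3.2,3.5,0],[0,0,0]],[6,[3.2,3.5,0],[0,0,0]],[6,[3.2,3.5,0],[0,0,0]]]'; python3 -m creep '[[6,[2,3,0],[0,0,0]],[6,[1,1.5,0],[0,0,0]],[6,[0,0,0],[0,0,0]],[6,[0,0,0],[0,0,0]],[6,[0,0,0],[0,0,0]]]'; python3 -c "
from h import *;st()"
```

```text
clock: 5.95
position: [0.6025, 0.1688, 0.1477]
tcp_rot: [0.558, -0.557, -0.434, 0.435]
force: [1.4, -0.2, -0.3]
finger_gap: 0.0664
clock: 6.45
position: [0.6315, 0.2113, 0.1492]
tcp_rot: [0.558, -0.558, -0.434, 0.435]
force: [0.8, -0.2, -0.6]
finger_gap: 0.0662
t 6.45 p [0.6315 0.2113 0.1492] jaw [ 0.245  0.969 -0.001] yaw 75.8 app [-0.001 -0.001 -1.   ] gap 0.0662 F [ 0.82 -0.2  -0.55] q [ 0.27  0.27  1.16 -0.    1.71 -1.05]
```

```bash
python3 -m creep '[[6,[0.7,1,-1],[0,0,0]],[6,[0,0,-2],[0,0,0]],[6,[0,0,-2],[0,0,0]],[6,[0,0,-1.5],[0,0,0]],[6,[0,0,-0.7],[0,0,0]]]'; python3 -m creep '[[6,[0,0,0],[0,0,0]],[6,[0,0,0],[0,0,0]],[6,[0,0,0],[0,0,0]],[6,[0,0,0],[0,0,0]],[6,[0,0,0],[0,0,0]]]'; python3 -c "
from h import *;st()"
```

```text
clock: 6.95
position: [0.6381, 0.222, 0.075]
tcp_rot: [0.558, -0.557, -0.434, 0.436]
force: [-0.7, -0.1, -0.9]
finger_gap: 0.066
clock: 7.45
position: [0.6393, 0.2225, 0.0785]
tcp_rot: [-0.558, 0.558, 0.435, -0.434]
force: [-0.2, 0.1, -0.2]
finger_gap: 0.0659
t 7.45 p [0.6393 0.2225 0.0785] jaw [0.244 0.97  0.001] yaw 75.9 app [ 0.001  0.    -1.   ] gap 0.0659 F [-0.19  0.15 -0.21] q [ 0.28  0.31  1.23  0.    1.59 -1.04]
```

```bash
python3 -m creep '[[6,[-0.1,-0.1,-0.4],[0,0,0]],[6,[0,0,-0.3],[0,0,0]],[6,[0,0,-0.2],[0,0,0]],[6,[0,0,-0.1],[0,0,0]],[6,[0,0,0],[0,0,0]]]'; python3 -m creep '[[6,[0,0,-0.1],[0,0,0]],[6,[0,0,0],[0,0,0]],[6,[0,0,0],[0,0,0]],[6,[0,0,0],[0,0,0]],[6,[0,0,0],[0,0,0]]]'; python3 -c "
from h import *;st()"
```

```text
clock: 7.95
position: [0.6378, 0.2214, 0.0672]
tcp_rot: [0.558, -0.558, -0.434, 0.435]
force: [0.6, 1.0, -0.7]
finger_gap: 0.066
clock: 8.45
position: [0.6381, 0.2214, 0.0667]
tcp_rot: [-0.558, 0.558, 0.435, -0.435]
force: [-0.0, 0.1, -1.0]
finger_gap: 0.0659
t 8.45 p [0.6381 0.2214 0.0667] jaw [0.244 0.97  0.   ] yaw 75.9 app [ 0.  0. -1.] gap 0.0659 F [-0.03  0.14 -0.97] q [ 0.28  0.32  1.25 -0.    1.57 -1.04]
```

```bash
python3 -m creep '[[6,[0,0,-0.1],[0,0,0]],[6,[0,0,0],[0,0,0]],[6,[0,0,0],[0,0,0]],[6,[0,0,0],[0,0,0]],[6,[0,0,0],[0,0,0]]]';python3 -m creep '[[6.9,[0,0,0],[0,0,0]],[7.3,[0,0,0],[0,0,0]],[8.78,[0,0,0],[0,0,0]],[8.78,[0,0,0],[0,0,0]],[8.78,[0,0,0],[0,0,0]]]';python3 -m creep '[[8.78,[0,0,1],[0,0,0]],[8.78,[0,0,3],[0,0,0]],[8.78,[0,0,4],[0,0,0]],[8.78,[0,0,4],[0,0,0]],[8.78,[0,0,0],[0,0,0]]]'; python3 -c "
from h import *;st()"
```

```text
clock: 8.95
position: [0.6381, 0.2214, 0.0667]
tcp_rot: [-0.558, 0.558, 0.435, -0.434]
force: [-3.2, -1.4, 5.7]
finger_gap: 0.0661
clock: 9.45
position: [0.638, 0.2214, 0.0653]
tcp_rot: [0.558, -0.558, -0.435, 0.435]
force: [0.1, 0.4, -0.8]
finger_gap: 0.0876
clock: 9.95
position: [0.6403, 0.2221, 0.1952]
tcp_rot: [-0.556, 0.559, 0.439, -0.43]
force: [0.1, -1.1, 0.5]
finger_gap: 0.0877
t 9.95 p [0.6403 0.2221 0.1952] jaw [0.244 0.97  0.007] yaw 75.9 app [ 0.013  0.004 -1.   ] gap 0.0877 F [ 0.14 -1.07  0.52] q [ 0.28  0.29  1.06  0.    1.78 -1.04]
```

```bash
python3 -m creep '[[8.78,[-3,0,0],[0,0,0]],[8.78,[-4.5,0,0],[0,0,0]],[8.78,[-4.5,0,0],[0,0,0]],[8.78,[-4.5,-0.2,-2],[0,0,0]],[8.78,[-3,-0.2,-2],[0,0,0]]]';python3 -m creep '[[8.78,[-1,0,-2],[0,0,0]],[8.78,[0,0,-2],[0,0,0]],[8.78,[0,0,0],[0,0,0]],[8.78,[0,0,0],[0,0,0]],[8.78,[0,0,0],[0,0,0]]]';python3 - <<'E'
from m import *
st();t=snap('top','t2')
k=blob(t,(200,105,262,163),lambda h,S,v:(v<165)&(S<80)); print('pan',circ(t,k,.062))
cv2.imwrite('pics/c4.png',cv2.resize(t['pixels'][85:275,190:290],None,fx=4,fy=3,interpolation=cv2.INTER_CUBIC))
cv2.imwrite('pics/c4.png',cv2.resize(t['pixels'][85:250,190:350],None,fx=3.5,fy=3.5,interpolation=cv2.INTER_CUBIC))
E
```

```text
clock: 10.45
position: [0.4411, 0.2176, 0.1462]
tcp_rot: [-0.557, 0.558, 0.436, -0.434]
force: [0.5, 0.3, 1.1]
finger_gap: 0.0877
clock: 10.95
position: [0.4338, 0.2176, 0.1071]
tcp_rot: [-0.558, 0.558, 0.435, -0.434]
force: [0.7, 0.9, 0.5]
finger_gap: 0.0879
t 10.95 p [0.4338 0.2176 0.1071] jaw [0.245 0.97  0.001] yaw 75.8 app [ 0.002  0.001 -1.   ] gap 0.0879 F [0.68 0.9  0.54] q [ 0.39 -0.22  1.73 -0.    1.63 -0.93]
pan (array([0.6401, 0.2176]), 0.2009)
```

View pics/c4.png

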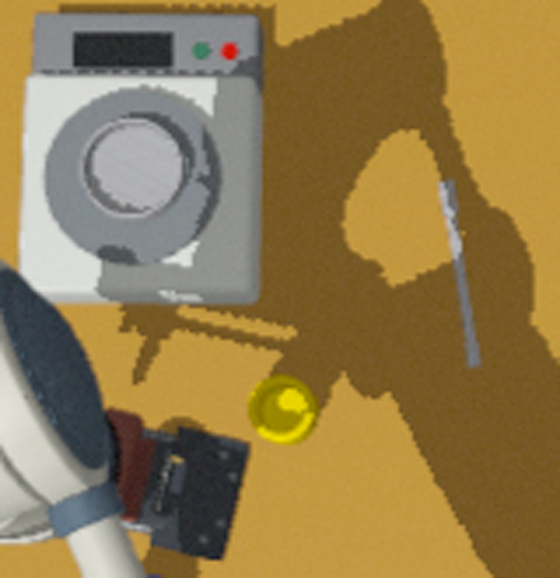

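The dish sits near the middle of the pan, its rim at about crop (136,167). I'll compute the offset later. Now grasping the holder.

```bash
python3 -m creep '[[8.78,[-0.3,-0.1,-2],[0,0,0]],[8.78,[0,0,-3],[0,0,0]],[8.78,[0,0,-2],[0,0,0]],[8.78,[0,0,-1],[0,0,0]],[8.78,[0,0,0],[0,0,0]]]';python3 -m creep '[[8.78,[0,0,-0.5],[0,0,0]],[8.78,[0,0,0],[0,0,0]],[8.78,[0,0,0],[0,0,0]],[8.78,[0,0,0],[0,0,0]],[8.78,[0,0,0],[0,0,0]]]';python3 - <<'E'
from m import *
st()
t=cv2.imread('pics/t2.png'); c=camera('top')
print('pred dish rim',w2px(c,(.638,.2214,.078)),'obs crop right/left edge', [w2px(c,(.638,.2214+d,z)).round(1).tolist() for d,z in((.034,.078),(-.034,.078),(-.034,.062))], 190+np.array([82,190])/3.5)
E
```

```text
clock: 11.5
position: [0.4297, 0.2162, 0.0249]
tcp_rot: [0.558, -0.558, -0.434, 0.435]
force: [-0.4, 0.6, 0.8]
finger_gap: 0.0877
clock: 12.0
position: [0.4303, 0.2165, 0.0211]
tcp_rot: [-0.558, 0.558, 0.435, -0.434]
force: [0.3, -0.2, 0.1]
finger_gap: 0.0876
t 12.0 p [0.4303 0.2165 0.0211] jaw [0.244 0.97  0.   ] yaw 75.9 app [ 0.001  0.    -1.   ] gap 0.0876 F [ 0.33 -0.23  0.06] q [ 0.4  -0.18  1.85 -0.    1.47 -0.93]
pred dish rim [227.15214712 132.34649799] obs crop right/left edge [[212.4, 132.6], [241.8, 132.1], [243.1, 134.0]] [213.42857143 244.28571429]
```

```bash
python3 -m creep '[[4,[0,0,-0.1],[0,0,0]],[4,[0,0,0],[0,0,0]],[4,[0,0,0],[0,0,0]],[4,[0,0,0],[0,0,0]],[4,[0,0,0],[0,0,0]]]';python3 -m creep '[[4,[0,0,0],[0,0,0]],[4,[0,0,0],[0,0,0]],[4,[0,0,0.5],[0,0,0]],[4,[0,0,2],[0,0,0]],[4,[0,0,3],[0,0,0]]]'; python3 -m creep '[[4,[0,0,4],[0,0,0]],[4,[0,0,4],[0,0,0]],[4,[0,0,1],[0,0,0]],[4,[0,0,0],[0,0,0]],[4,[0,0,0],[0,0,0]]]'; python3 -m creep '[[4,[2,0,0],[0,0,0]],[4,[3.5,0,0],[0,0,0]],[4,[3.5,0,0],[0,0,0]],[4,[3.5,0,0],[0,0,0]],[4,[3.5,0,0],[0,0,0]]]'; python3 -m creep '[[4,[3,0,0],[0,0,0]],[4,[1.5,0,0],[0,0,0]],[4,[0,0,0],[0,0,0]],[4,[0,0,0],[0,0,0]],[4,[0,0,0],[0,0,0]]]';python3 - <<'E'
from m import *
st();t=snap('scene','s2')
cv2.imwrite('pics/c5.png',cv2.resize(t['pixels'][60:240,360:560],None,fx=3,fy=3,interpolation=cv2.INTER_CUBIC))
E
```

```text
clock: 12.55
position: [0.43, 0.2164, 0.0196]
tcp_rot: [0.558, -0.558, -0.435, 0.435]
force: [-0.6, -0.8, -0.2]
finger_gap: 0.0513
clock: 13.05
position: [0.4286, 0.2158, 0.0733]
tcp_rot: [0.558, -0.557, -0.433, 0.436]
force: [-0.6, -0.9, -0.7]
finger_gap: 0.0448
clock: 13.55
position: [0.4295, 0.2162, 0.1628]
tcp_rot: [0.558, -0.558, -0.434, 0.435]
force: [0.1, -0.0, -1.6]
finger_gap: 0.0448
clock: 14.05
position: [0.5902, 0.216, 0.161]
tcp_rot: [0.558, -0.557, -0.433, 0.436]
force: [0.4, -0.6, -1.1]
finger_gap: 0.0447
clock: 14.55
position: [0.6339, 0.2165, 0.1636]
tcp_rot: [0.558, -0.557, -0.434, 0.435]
force: [-0.1, 0.6, -0.7]
finger_gap: 0.0445
t 14.55 p [0.6339 0.2165 0.1636] jaw [ 0.244  0.97  -0.001] yaw 75.9 app [-0.002 -0.    -1.   ] gap 0.0445 F [-0.13  0.56 -0.69] q [ 0.28  0.28  1.12  0.    1.74 -1.05]
```

View pics/c5.png

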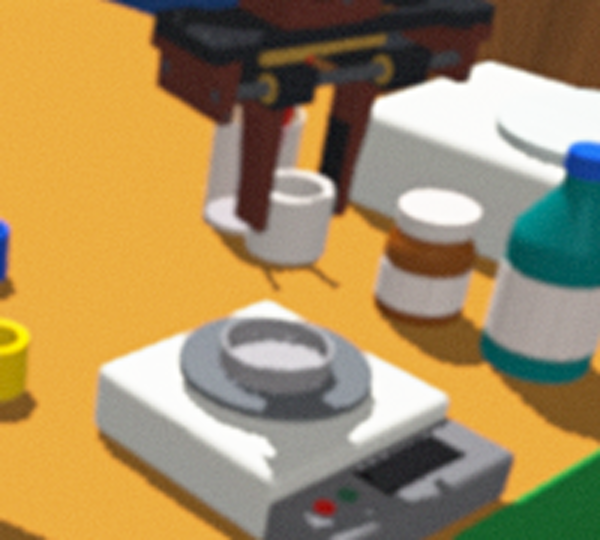

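The holder is upright in the fingers and the dish sits centred on the pan, rim centre at about crop (277,347).

```bash
python3 -m creep '[[4,[0.4,0.4,-1],[0,0,0]],[4,[0,0,-2],[0,0,0]],[4,[0,0,-2],[0,0,0]],[4,[0,0,-1.5],[0,0,0]],[4,[0,0,-0.3],[0,0,0]]]';python3 -m creep '[[4,[0,0,0],[0,0,0]],[4,[0,0,0],[0,0,0]],[4,[0,0,0],[0,0,0]],[4,[0,0,0],[0,0,0]],[4,[0,0,0],[0,0,0]]]';python3 - <<'E'
from m import *
st();s=camera('scene');print('dish centre scene',px2w(s,452,175.3,.078))
E
```

```text
clock: 15.1
position: [0.6376, 0.2203, 0.0934]
tcp_rot: [0.558, -0.557, -0.433, 0.436]
force: [-0.5, -0.4, -1.1]
finger_gap: 0.0447
clock: 15.6
position: [0.6393, 0.2205, 0.0973]
tcp_rot: [-0.558, 0.558, 0.435, -0.434]
force: [0.4, -0.2, -1.6]
finger_gap: 0.0445
t 15.6 p [0.6393 0.2205 0.0973] jaw [0.244 0.97  0.   ] yaw 75.9 app [ 0.001  0.    -1.   ] gap 0.0445 F [ 0.41 -0.19 -1.55] q [ 0.28  0.31  1.21 -0.    1.63 -1.04]
dish centre scene [0.64207108 0.21769443 0.078     ]
```

```bash
python3 -m creep '[[4,[0,-0.1,-0.5],[0,0,0]],[4,[0,0,-0.4],[0,0,0]],[4,[0,0,-0.2],[0,0,0]],[4,[0,0,0],[0,0,0]],[4,[0,0,0],[0,0,0]]]';python3 -m creep '[[4,[0,0,-0.1],[0,0,0]],[4,[0,0,0],[0,0,0]],[4,[0,0,0],[0,0,0]],[4,[0,0,0],[0,0,0]],[4,[0,0,0],[0,0,0]]]';python3 -m creep '[[4,[0,0,-0.1],[0,0,0]],[4,[0,0,0],[0,0,0]],[4,[0,0,0],[0,0,0]],[4,[0,0,0],[0,0,0]],[4,[0,0,0],[0,0,0]]]'
```

```text
clock: 16.15
position: [0.639, 0.2194, 0.0855]
tcp_rot: [0.558, -0.558, -0.435, 0.435]
force: [-1.1, -0.3, -1.2]
finger_gap: 0.045
clock: 16.65
position: [0.6391, 0.2194, 0.0847]
tcp_rot: [-0.558, 0.558, 0.435, -0.435]
force: [-0.3, 0.2, -0.9]
finger_gap: 0.0448
clock: 17.15
position: [0.6391, 0.2195, 0.0847]
tcp_rot: [-0.558, 0.558, 0.435, -0.434]
force: [-2.2, 0.1, 4.8]
finger_gap: 0.0444
```

```bash
python3 -m creep '[[4.7,[0,0,0],[0,0,0]],[5.2,[0,0,0],[0,0,0]],[7,[0,0,0],[0,0,0]],[8.78,[0,0,0],[0,0,0]],[8.78,[0,0,0],[0,0,0]]]';python3 -m creep '[[8.78,[0,0,1],[0,0,0]],[8.78,[0,0,2.5],[0,0,0]],[8.78,[0,0,3],[0,0,0]],[8.78,[0,0,3],[0,0,0]],[8.78,[0,0,2],[0,0,0]]]'; python3 -m creep '[[8.78,[0,-4,0],[0,0,-0.14]],[8.78,[0,-4.5,0],[0,0,-0.14]],[8.78,[0,-4.5,0],[0,0,-0.14]],[8.78,[0,-4.5,0],[0,0,-0.14]],[8.78,[0,-4.5,0],[0,0,-0.14]]]';python3 - <<'E'
from m import *
st();s=snap('scene','s3');t=snap('top','t3')
a=cv2.resize(s['pixels'][130:240,380:530],None,fx=3,fy=3,interpolation=cv2.INTER_CUBIC)
b=cv2.resize(t['pixels'][80:190,185:285],None,fx=3,fy=3,interpolation=cv2.INTER_CUBIC)
cv2.imwrite('pics/c6.png',np.hstack([a,b]))
E
```

```text
clock: 17.65
position: [0.639, 0.2194, 0.0833]
tcp_rot: [0.558, -0.558, -0.435, 0.435]
force: [0.6, -0.1, -1.0]
finger_gap: 0.0725
clock: 18.15
position: [0.6395, 0.2196, 0.2027]
tcp_rot: [-0.557, 0.558, 0.436, -0.433]
force: [-0.0, 0.4, -0.2]
finger_gap: 0.0878
clock: 18.65
position: [0.6389, -0.0023, 0.1998]
tcp_rot: [-0.673, 0.674, 0.216, -0.215]
force: [0.6, 0.6, -0.9]
finger_gap: 0.0878
t 18.65 p [ 0.6389 -0.0023  0.1998] jaw [0.815 0.58  0.001] yaw 35.4 app [ 0.001 -0.    -1.   ] gap 0.0878 F [ 0.56  0.62 -0.85] q [-0.06  0.19  1.16 -0.    1.79 -0.68]
```

View pics/c6.png

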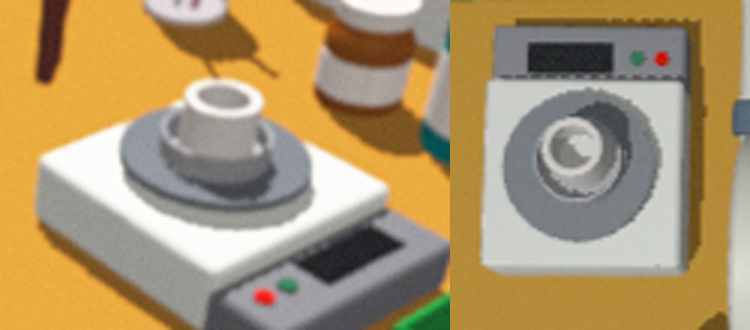

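The holder stands upright in the dish. Next is the vial, with the jaw turned to the rack's x axis (yaw about 2°).

```bash
python3 -m creep '[[8.78,[-0.5,-4.5,0],[0,0,-0.145]],[8.78,[-0.5,-4.5,0],[0,0,-0.145]],[8.78,[-0.5,-4.5,0],[0,0,-0.145]],[8.78,[-0.5,-4.5,0],[0,0,-0.145]],[8.78,[-0.5,-4.5,0],[0,0,0]]]';python3 -m creep '[[8.78,[0,-1.4,0],[0,0,0]],[8.78,[0,0,-3],[0,0,0]],[8.78,[0,0,-2],[0,0,0]],[8.78,[0,0,0],[0,0,0]],[8.78,[0,0,0],[0,0,0]]]';python3 - <<'E'
from m import *
st();s=camera('scene');t=camera('top');print('holder',px2w(s,454,162.7,.105),px2w(t,225.3,128.7,.105))
E
```

```text
clock: 19.25
position: [0.614, -0.2265, 0.1996]
tcp_rot: [-0.707, 0.707, 0.015, -0.014]
force: [1.8, 0.3, -0.7]
finger_gap: 0.0874
clock: 19.75
position: [0.6143, -0.2386, 0.1492]
tcp_rot: [0.707, -0.707, -0.016, 0.016]
force: [0.5, 0.4, 0.4]
finger_gap: 0.0876
t 19.75 p [ 0.6143 -0.2386  0.1492] jaw [ 0.999  0.046 -0.   ] yaw 2.6 app [-0.  0. -1.] gap 0.0876 F [0.53 0.43 0.44] q [-0.42  0.25  1.19  0.    1.71 -0.47]
holder [0.64203991 0.21699728 0.105     ] [0.63872009 0.2193597  0.105     ]
```

```bash
python3 -m creep '[[8.78,[-0.7,-1.5,0],[0,0,0]],[8.78,[0,0,-2.5],[0,0,0]],[8.78,[0,0,-3],[0,0,0]],[8.78,[0,0,-2],[0,0,0]],[8.78,[0,0,-1],[0,0,0]]]';python3 -m creep '[[8.78,[0,0,-1],[0,0,0]],[8.78,[0,0,0],[0,0,0]],[8.78,[0,0,0],[0,0,0]],[8.78,[0,0,0],[0,0,0]],[8.78,[0,0,0],[0,0,0]]]';python3 - <<'E'
from m import *
st();s=snap('scene','s4')
cv2.imwrite('pics/c7.png',cv2.resize(s['pixels'][180:330,150:330],None,fx=3.5,fy=3.5,interpolation=cv2.INTER_CUBIC))
E
```

```text
clock: 20.35
position: [0.6059, -0.2553, 0.062]
tcp_rot: [0.707, -0.707, -0.015, 0.016]
force: [0.2, 0.8, -0.1]
finger_gap: 0.0879
clock: 20.85
position: [0.6075, -0.2548, 0.0549]
tcp_rot: [-0.707, 0.707, 0.016, -0.015]
force: [-0.1, -0.1, -0.0]
finger_gap: 0.0876
t 20.85 p [ 0.6075 -0.2548  0.0549] jaw [0.999 0.044 0.002] yaw 2.5 app [ 0.002 -0.001 -1.   ] gap 0.0876 F [-0.11 -0.13 -0.04] q [-0.45  0.28  1.32 -0.    1.54 -0.49]
```

View pics/c7.png

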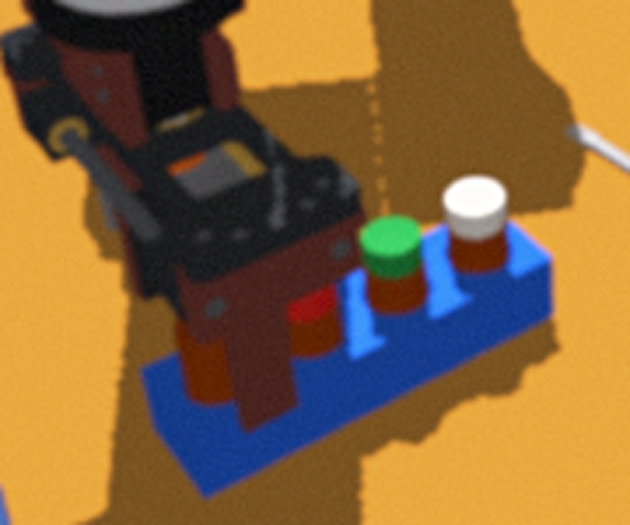

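The front finger is down beside the open vial, tip at about crop (268,415). The capped vials are standing. I'll check that the tip lines up before closing.

```bash
python3 -m creep '[[8.78,[0,0.1,-0.8],[0,0,0]],[8.78,[0,0,-0.5],[0,0,0]],[8.78,[0,0,-0.1],[0,0,0]],[8.78,[0,0,0],[0,0,0]],[8.78,[0,0,0],[0,0,0]]]';python3 - <<'E'
from m import *
st();s=camera('scene')
for y in(-.2648,-.2448): print(w2px(s,(.658,y,.055)))
print('seen',150+np.array([243,297])/3.5,180+np.array([430,402])/3.5)
E
```

```text
clock: 21.4
position: [0.607, -0.2536, 0.0396]
tcp_rot: [0.707, -0.707, -0.016, 0.016]
force: [-0.7, 0.5, 0.4]
finger_gap: 0.0879
t 21.4 p [ 0.607  -0.2536  0.0396] jaw [ 0.999  0.044 -0.   ] yaw 2.5 app [-0.  0. -1.] gap 0.0879 F [-0.69  0.5   0.42] q [-0.45  0.28  1.34 -0.    1.52 -0.49]
[218.43717989 303.40031876]
[231.75538343 297.03331795]
seen [219.42857143 234.85714286] [302.85714286 294.85714286]
```

```bash
python3 -m creep '[[6,[0,0,0],[0,0,0]],[4,[0,0,0],[0,0,0]],[2.3,[0,0,0],[0,0,0]],[2.3,[0,0,0],[0,0,0]],[2.3,[0,0,0],[0,0,0]]]';python3 -m creep '[[2.3,[0,0,0],[0,0,0]],[2.3,[0,0,0],[0,0,0]],[2.3,[0,0,0],[0,0,0]],[2.3,[0,0,0],[0,0,0]],[2.3,[0,0,0],[0,0,0]]]';python3 -c "
from h import *;st()"
python3 -m creep '[[2.3,[0,0,0.5],[0,0,0]],[2.3,[0,0,1],[0,0,0]],[2.3,[0,0,2],[0,0,0]],[2.3,[0,0,2],[0,0,0]],[2.3,[0,0,2],[0,0,0]]]'; python3 -m creep '[[2.3,[0,0,3],[0,0,0]],[2.3,[0,0,4],[0,0,0]],[2.3,[0,0,4],[0,0,0]],[2.3,[0,0,0],[0,0,0]],[2.3,[0,0,0],[0,0,0]]]'; python3 -c "
from h import *;st();s=snap('scene','s5');cv2.imwrite('pics/c8.png',cv2.resize(s['pixels'][120:330,130:330],None,fx=2.8,fy=2.8,interpolation=cv2.INTER_CUBIC))"
```

```text
clock: 21.95
position: [0.607, -0.2536, 0.0397]
tcp_rot: [-0.707, 0.707, 0.016, -0.016]
force: [-0.3, -0.7, -0.2]
finger_gap: 0.051
clock: 22.45
position: [0.607, -0.2536, 0.0396]
tcp_rot: [0.707, -0.707, -0.016, 0.016]
force: [-0.5, -0.3, 0.6]
finger_gap: 0.0264
t 22.45 p [ 0.607  -0.2536  0.0396] jaw [ 0.999  0.044 -0.   ] yaw 2.5 app [-0.  0. -1.] gap 0.0264 F [-0.48 -0.25  0.56] q [-0.45  0.28  1.34  0.    1.52 -0.49]
clock: 22.95
position: [0.6071, -0.2536, 0.1165]
tcp_rot: [-0.707, 0.707, 0.016, -0.015]
force: [-0.4, 0.6, -1.1]
finger_gap: 0.0265
clock: 23.45
position: [0.6075, -0.2538, 0.227]
tcp_rot: [-0.706, 0.708, 0.017, -0.014]
force: [-0.3, -0.1, -1.0]
finger_gap: 0.0266
t 23.45 p [ 0.6075 -0.2538  0.227 ] jaw [0.999 0.044 0.004] yaw 2.5 app [ 0.004 -0.002 -1.   ] gap 0.0266 F [-0.27 -0.1  -0.97] q [-0.45  0.25  1.05  0.    1.84 -0.49]
```

View pics/c8.png

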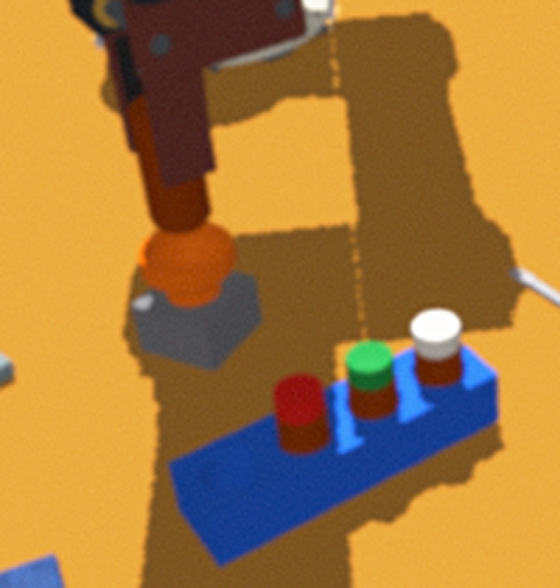

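The open vial is held clear of the rack, and the three capped vials are still standing. Carrying it to the holder.

```bash
python3 -m creep '[[2.3,[0,2,0],[0,0,0]],[2.3,[0.3,3.5,0],[0,0,0]],[2.3,[0.3,4.5,0],[0,0,0]],[2.3,[0.3,4.5,0],[0,0,0]],[2.3,[0.3,4.5,0],[0,0,0]]]';python3 -m creep '[[2.3,[0.3,4.5,0],[0,0,0]],[2.3,[0.3,4.5,0],[0,0,0]],[2.3,[0.3,4.5,0],[0,0,0]],[2.3,[0.3,4.5,0],[0,0,0]],[2.3,[0.3,4.5,0],[0,0,0]]]';python3 -m creep '[[2.3,[0.2,3,0],[0,0,0]],[2.3,[0,1.5,0],[0,0,0]],[2.3,[0,0,0],[0,0,0]],[2.3,[0,0,0],[0,0,0]],[2.3,[0,0,0],[0,0,0]]]'
```

```text
clock: 24.0
position: [0.6179, -0.0606, 0.2225]
tcp_rot: [0.707, -0.707, -0.014, 0.017]
force: [-0.1, -0.7, 0.3]
finger_gap: 0.0265
clock: 24.5
position: [0.6325, 0.1644, 0.2226]
tcp_rot: [-0.707, 0.707, 0.015, -0.017]
force: [0.4, -0.4, -0.9]
finger_gap: 0.0266
clock: 25.0
position: [0.6361, 0.2047, 0.2246]
tcp_rot: [-0.707, 0.707, 0.015, -0.015]
force: [0.3, 0.2, -0.7]
finger_gap: 0.0263
```

```bash
python3 -m creep '[[2.3,[0.3,1.4,-1],[0,0,0]],[2.3,[0,0,-3],[0,0,0]],[2.3,[0,0,-2.5],[0,0,0]],[2.3,[0,0,-1],[0,0,0]],[2.3,[0,0,0],[0,0,0]]]';python3 -m creep '[[2.3,[0,0,0],[0,0,0]],[2.3,[0,0,0],[0,0,0]],[2.3,[0,0,0],[0,0,0]],[2.3,[0,0,0],[0,0,0]],[2.3,[0,0,0],[0,0,0]]]';python3 - <<'E'
from m import *
st();s=snap('scene','s6');t=snap('top','t6')
a=cv2.resize(s['pixels'][90:210,390:520],None,fx=5,fy=5,interpolation=cv2.INTER_CUBIC)
cv2.imwrite('pics/c9.png',a)
E
```

```text
clock: 25.5
position: [0.6382, 0.22, 0.1469]
tcp_rot: [-0.707, 0.707, 0.014, -0.017]
force: [0.8, -0.6, -0.4]
finger_gap: 0.0263
clock: 26.0
position: [0.6392, 0.2205, 0.1502]
tcp_rot: [0.707, -0.707, -0.016, 0.015]
force: [0.5, -0.3, -0.2]
finger_gap: 0.026
t 26.0 p [0.6392 0.2205 0.1502] jaw [0.999 0.044 0.001] yaw 2.5 app [ 0.001  0.    -1.   ] gap 0.026 F [ 0.46 -0.25 -0.2 ] q [0.28 0.29 1.13 0.   1.72 0.24]
```

View pics/c9.png

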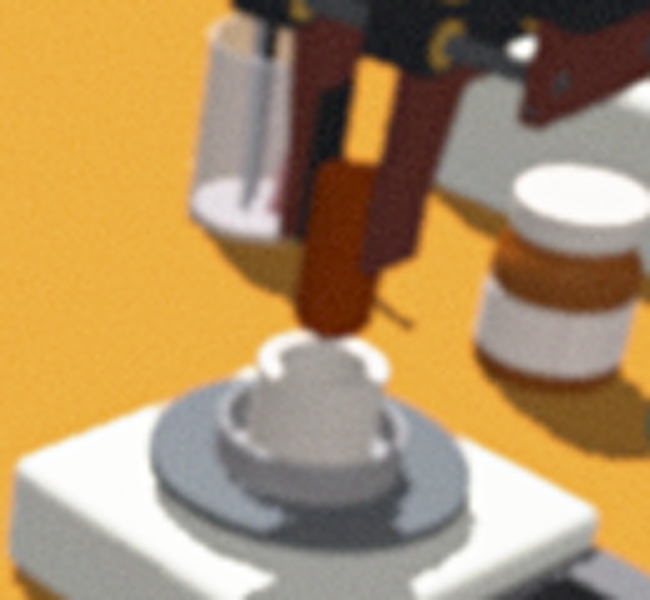

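The vial is above the holder but looks a little to the right of the bore: foot at about crop (334,325), rim centre at about (323,365). I'll measure the relative offset numerically in both views.

Run:
```python
from m import *
s=camera('scene');im=s['pixels'];hsv=cv2.cvtColor(im,cv2.COLOR_BGR2HSV).astype(int)
# vial edges per row (amber: hue<14,sat>180,value 60..140)
p=np.array([.6392,.2205,0])
for z in(.124,.128,.132,.136):
    c=w2px(s,p+[0,0,z]); v=int(round(c[1])); row=hsv[v,440:480]; 
    g=im[v,440:480].astype(int)[:,1]; print(z,c.round(1),'amber cols',(np.where((row[:,0]<14)&(row[:,1]>170)&(g>25))[0]+440).tolist())
    print(im[v,446:470].tolist() if z==.128 else '')
k=blob(s,(438,150,472,190),lambda h,S,v:(S<70)&(v>200)).reshape(-1,2); print('rim bbox',k.min(0),k.max(0))
q=np.array([w2px(s,(.639+.023*np.cos(a),.2195+.023*np.sin(a),.105)) for a in np.linspace(0,6.28,90)]);print('pred rim',q.min(0),q.max(0))
e=np.array([w2px(s,(.639+d,.2195,.105)) for d in(0,.01)]),np.array([w2px(s,(.639,.2195+d,.105)) for d in(0,.01)]);print('px per cm x,y',e[0][1]-e[0][0],e[1][1]-e[1][0])
t=camera('top')
cv2.imwrite('pics/c10.png',np.hstack([cv2.resize(t['pixels'][105:165,195:260],None,fx=6,fy=6,interpolation=cv2.INTER_CUBIC)]))
```

```text
0.124 [455.7 152.3] amber cols [450, 451, 452, 453, 454, 455, 456, 457, 458, 459, 460, 461, 462, 463]

0.128 [456.1 150.4] amber cols [449, 450, 451, 452, 453, 454, 455, 456, 457, 458, 459, 460, 461, 462, 463]
[[59, 159, 229], [49, 132, 195], [33, 93, 148], [18, 52, 107], [0, 35, 92], [0, 34, 94], [0, 32, 95], [0, 36, 96], [8, 42, 105], [1, 38, 101], [6, 39, 104], [0, 39, 104], [4, 37, 105], [8, 40, 106], [1, 38, 103], [0, 36, 99], [0, 36, 99], [7, 40, 104], [17, 63, 116], [31, 90, 145], [38, 116, 173], [51, 144, 211], [64, 166, 233], [65, 176, 238]]
0.132 [456.4 148.4] amber cols [449, 450, 451, 452, 453, 454, 455, 456, 457, 458, 459, 460, 461, 462, 463, 464]

0.136 [456.8 146.4] amber cols [450, 451, 452, 453, 454, 455, 456, 457, 458, 459, 460, 461, 462, 463, 464]

rim bbox [438 157] [451 165]
pred rim [440.71706301 155.60675124] [466.67688854 167.95989179]
px per cm x,y [4.3051599  2.17624248] [ 3.66734248 -1.58767113]
```

View pics/c10.png

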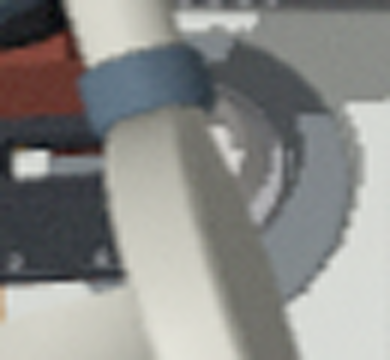

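The relative offset is only about 1 mm in y. I'll correct it and lower, checking the force on the way in.

```bash
python3 -m creep '[[2.3,[0,-0.1,-0.5],[0,0,0]],[2.3,[0,0,-0.5],[0,0,0]],[2.3,[0,0,-0.5],[0,0,0]],[2.3,[0,0,-0.2],[0,0,0]],[2.3,[0,0,0],[0,0,0]]]';python3 -m creep '[[2.3,[0,0,-0.2],[0,0,0]],[2.3,[0,0,0],[0,0,0]],[2.3,[0,0,-0.2],[0,0,0]],[2.3,[0,0,0],[0,0,0]],[2.3,[0,0,0],[0,0,0]]]'
```

```text
clock: 26.7
position: [0.6387, 0.2193, 0.1317]
tcp_rot: [-0.707, 0.707, 0.015, -0.016]
force: [0.6, 0.3, -0.2]
finger_gap: 0.0263
clock: 27.2
position: [0.639, 0.2194, 0.1286]
tcp_rot: [-0.707, 0.707, 0.016, -0.016]
force: [0.3, -1.0, -0.4]
finger_gap: 0.0264
```

Foot is inside the bore with no contact force. Continuing down.

```bash
python3 -m creep '[[2.3,[0,0,-0.4],[0,0,0]],[2.3,[0,0,-0.5],[0,0,0]],[2.3,[0,0,-0.4],[0,0,0]],[2.3,[0,0,-0.3],[0,0,0]],[2.3,[0,0,0],[0,0,0]]]';python3 -m creep '[[2.3,[0,0,-0.1],[0,0,0]],[2.3,[0,0,0],[0,0,0]],[2.3,[0,0,0],[0,0,0]],[2.3,[0,0,0],[0,0,0]],[2.3,[0,0,0],[0,0,0]]]'; python3 -m creep '[[2.3,[0,0,-0.1],[0,0,0]],[2.3,[0,0,0],[0,0,0]],[2.3,[0,0,0],[0,0,0]],[2.3,[0,0,0],[0,0,0]],[2.3,[0,0,0],[0,0,0]]]'
```

```text
clock: 27.7
position: [0.6386, 0.2193, 0.1116]
tcp_rot: [-0.707, 0.707, 0.015, -0.016]
force: [0.2, 0.4, 0.1]
finger_gap: 0.0263
clock: 28.2
position: [0.6391, 0.2194, 0.1118]
tcp_rot: [0.707, -0.707, -0.016, 0.015]
force: [-0.5, 0.5, -1.0]
finger_gap: 0.026
clock: 28.7
position: [0.639, 0.2194, 0.1106]
tcp_rot: [-0.707, 0.707, 0.016, -0.016]
force: [-0.2, 0.3, 0.0]
finger_gap: 0.0265
```

```bash
python3 -m creep '[[2.3,[0,0,-0.1],[0,0,0]],[2.3,[0,0,0],[0,0,0]],[2.3,[0,0,0],[0,0,0]],[2.3,[0,0,0],[0,0,0]],[2.3,[0,0,0],[0,0,0]]]'; python3 -m creep '[[2.3,[0,0,-0.1],[0,0,0]],[2.3,[0,0,0],[0,0,0]],[2.3,[0,0,0],[0,0,0]],[2.3,[0,0,0],[0,0,0]],[2.3,[0,0,0],[0,0,0]]]'; python3 -m creep '[[2.3,[0,0,-0.1],[0,0,0]],[2.3,[0,0,0],[0,0,0]],[2.3,[0,0,0],[0,0,0]],[2.3,[0,0,0],[0,0,0]],[2.3,[0,0,0],[0,0,0]]]'
```

```text
clock: 29.2
position: [0.639, 0.2194, 0.1097]
tcp_rot: [0.707, -0.707, -0.016, 0.016]
force: [-0.1, 0.3, -0.0]
finger_gap: 0.0268
clock: 29.7
position: [0.639, 0.2194, 0.1086]
tcp_rot: [0.707, -0.707, -0.016, 0.016]
force: [-0.7, 0.5, 0.3]
finger_gap: 0.0263
clock: 30.2
position: [0.639, 0.2194, 0.1085]
tcp_rot: [0.707, -0.707, -0.016, 0.015]
force: [-2.5, -1.2, 6.1]
finger_gap: 0.0265
```

```bash
python3 -m creep '[[2.9,[0,0,0],[0,0,0]],[3.4,[0,0,0],[0,0,0]],[5,[0,0,0],[0,0,0]],[7.5,[0,0,0],[0,0,0]],[7.5,[0,0,0],[0,0,0]]]';python3 -m creep '[[8.78,[0,0,0],[0,0,0]],[8.78,[0,0,1],[0,0,0]],[8.78,[0,0,2],[0,0,0]],[8.78,[0,0,3],[0,0,0]],[8.78,[0,0,3],[0,0,0]]]'; python3 -m creep '[[8.78,[-1,-3,0],[0,0,0]],[8.78,[-1.9,-4.2,0],[0,0,0]],[8.78,[-1.9,-4.2,0],[0,0,0]],[8.78,[-1.9,-4.2,0],[0,0,0]],[8.78,[-1.9,-4.2,0],[0,0,0]]]';python3 -m creep '[[8.78,[-2.2,-4.5,0],[0,0,0]],[8.78,[-2.2,-4.5,0],[0,0,0]],[8.78,[-2.2,-4.5,0],[0,0,0]],[8.78,[-2.2,-4.5,0],[0,0,0]],[8.78,[-1.5,-3,0],[0,0,0]]]';python3 - <<'E'
from m import *
st();s=snap('scene','s7');t=snap('top','t7')
a=cv2.resize(s['pixels'][110:230,390:510],None,fx=3,fy=3,interpolation=cv2.INTER_CUBIC)
b=cv2.resize(t['pixels'][90:190,190:280],None,fx=3.6,fy=3.6,interpolation=cv2.INTER_CUBIC)
cv2.imwrite('pics/c11.png',np.hstack([a,b]))
E
```

```text
clock: 30.7
position: [0.639, 0.2194, 0.1073]
tcp_rot: [-0.707, 0.707, 0.015, -0.016]
force: [0.6, -0.2, -0.8]
finger_gap: 0.0545
clock: 31.2
position: [0.6388, 0.2193, 0.1991]
tcp_rot: [-0.707, 0.707, 0.015, -0.016]
force: [0.3, 0.4, 0.7]
finger_gap: 0.0876
clock: 31.7
position: [0.5522, 0.02, 0.1987]
tcp_rot: [-0.707, 0.707, 0.016, -0.015]
force: [0.4, -0.9, 1.2]
finger_gap: 0.088
clock: 32.2
position: [0.4487, -0.1907, 0.199]
tcp_rot: [-0.706, 0.707, 0.015, -0.014]
force: [0.1, -0.2, 0.3]
finger_gap: 0.088
t 32.2 p [ 0.4487 -0.1907  0.199 ] jaw [0.999 0.042 0.001] yaw 2.4 app [ 0.001 -0.001 -1.   ] gap 0.088 F [ 0.12 -0.17  0.35] q [-0.47 -0.22  1.57 -0.    1.79 -0.51]
```

View pics/c11.png

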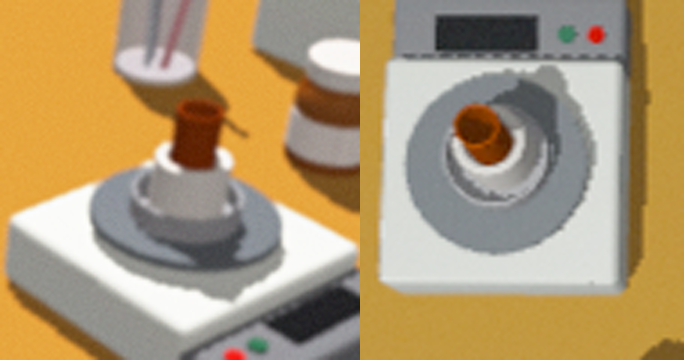

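The vial stands upright in the holder, its mouth at about top pixel (223,125) and scene pixel (457,145). Next, the funnel.

```bash
python3 -m creep '[[8.78,[0,-1.4,-2],[0,0,0]],[8.78,[0,0,-4],[0,0,0]],[8.78,[0,0,-3.5],[0,0,0]],[8.78,[0,0,-2],[0,0,0]],[8.78,[0,0,0],[0,0,0]]]';python3 -m creep '[[8.78,[0,0,0],[0,0,0]],[8.78,[0,0,0],[0,0,0]],[8.78,[0,0,0],[0,0,0]],[8.78,[0,0,0],[0,0,0]],[8.78,[0,0,0],[0,0,0]]]';python3 - <<'E'
from m import *
st();s=camera('scene');t=camera('top');print('vial mouth',px2w(t,222.7,125.2,.137),px2w(s,456.7,145,.137))
E
```

```text
clock: 32.8
position: [0.4489, -0.2006, 0.0796]
tcp_rot: [0.708, -0.706, -0.014, 0.018]
force: [-0.1, 0.8, -0.4]
finger_gap: 0.0879
clock: 33.3
position: [0.4505, -0.2024, 0.0834]
tcp_rot: [-0.707, 0.707, 0.016, -0.015]
force: [0.2, 0.5, 0.4]
finger_gap: 0.0878
t 33.3 p [ 0.4505 -0.2024  0.0834] jaw [0.999 0.044 0.001] yaw 2.5 app [ 0.001 -0.001 -1.   ] gap 0.0878 F [0.24 0.46 0.39] q [-0.49 -0.18  1.74  0.    1.58 -0.54]
vial mouth [0.63705188 0.21745777 0.137     ] [0.63671327 0.22297438 0.137     ]
```

```bash
python3 -m creep '[[8.78,[-0.2,-0.3,-1],[0,0,0]],[8.78,[0,0,-1],[0,0,0]],[8.78,[0,0,-0.7],[0,0,0]],[8.78,[0,0,-0.2],[0,0,0]],[8.78,[0,0,0],[0,0,0]]]';python3 -m creep '[[8.78,[0,0,0],[0,0,0]],[8.78,[0,0,0],[0,0,0]],[7,[0,0,0],[0,0,0]],[5.2,[0,0,0],[0,0,0]],[5.2,[0,0,0],[0,0,0]]]';python3 -m creep '[[5.2,[0,0,0],[0,0,0]],[5.2,[0,0,0],[0,0,0]],[5.2,[0,0,0],[0,0,0]],[5.2,[0,0,0],[0,0,0]],[5.2,[0,0,0],[0,0,0]]]'
```

```text
clock: 33.9
position: [0.4478, -0.205, 0.0528]
tcp_rot: [0.707, -0.707, -0.015, 0.016]
force: [0.6, -0.4, 0.7]
finger_gap: 0.0875
clock: 34.4
position: [0.4482, -0.2053, 0.0538]
tcp_rot: [-0.707, 0.707, 0.016, -0.015]
force: [-0.2, -0.7, -0.7]
finger_gap: 0.0676
clock: 34.9
position: [0.4481, -0.2053, 0.0537]
tcp_rot: [-0.707, 0.707, 0.016, -0.016]
force: [-0.9, 0.5, 1.0]
finger_gap: 0.0569
```

```bash
python3 -m creep '[[5.2,[0,0,0.5],[0,0,0]],[5.2,[0,0,1],[0,0,0]],[5.2,[0,0,2],[0,0,0]],[5.2,[0,0,3],[0,0,0]],[5.2,[0,0,4],[0,0,0]]]';python3 -m creep '[[5.2,[0,0,4],[0,0,0]],[5.2,[0,0,3],[0,0,0]],[5.2,[0,0,1],[0,0,0]],[5.2,[0,0,0],[0,0,0]],[5.2,[0,0,0],[0,0,0]]]';python3 -c "
from h import *;st();s=snap('scene','s8');cv2.imwrite('pics/c12.png',cv2.resize(s['pixels'][60:300,130:330],None,fx=2.4,fy=2.4,interpolation=cv2.INTER_CUBIC))"
```

```text
clock: 35.4
position: [0.4474, -0.2048, 0.1588]
tcp_rot: [0.707, -0.706, -0.015, 0.016]
force: [0.5, -0.3, -0.7]
finger_gap: 0.0569
clock: 35.9
position: [0.4479, -0.2051, 0.237]
tcp_rot: [0.707, -0.707, -0.015, 0.016]
force: [-0.3, 0.7, -0.9]
finger_gap: 0.0569
t 35.9 p [ 0.4479 -0.2051  0.237 ] jaw [ 0.999  0.044 -0.002] yaw 2.5 app [-0.002  0.001 -1.   ] gap 0.0569 F [-0.28  0.7  -0.87] q [-0.5  -0.19  1.48  0.    1.86 -0.54]
```

View pics/c12.png

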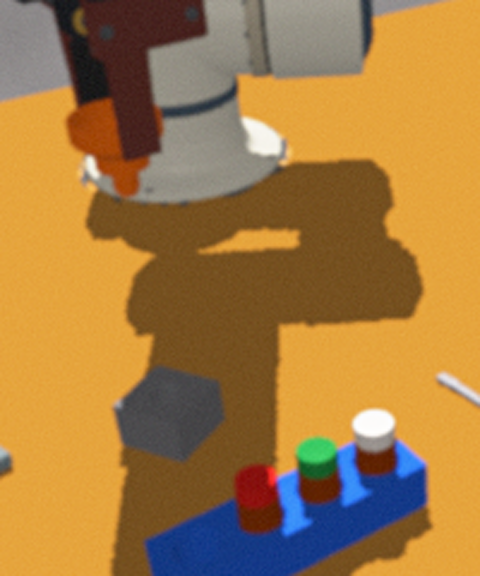

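The funnel is held upright, clear of its stand. That's 15 pictures viewed, so I'm keeping the last one for the final check and will do the pre-insertion alignment numerically.

```bash
python3 -m creep '[[5.2,[1,2,0],[0,0,0]],[5.2,[1.8,3.7,0],[0,0,0]],[5.2,[2,4.4,0],[0,0,0]],[5.2,[2,4.4,0],[0,0,0]],[5.2,[2,4.4,0],[0,0,0]]]';python3 -m creep '[[5.2,[2,4.4,0],[0,0,0]],[5.2,[2,4.4,0],[0,0,0]],[5.2,[2,4.4,0],[0,0,0]],[5.2,[2,4.4,0],[0,0,0]],[5.2,[1.5,3,0],[0,0,0]]]';python3 -m creep '[[5.2,[0.7,1.5,0],[0,0,0]],[5.2,[0,0,0],[0,0,0]],[5.2,[0,0,0],[0,0,0]],[5.2,[0,0,0],[0,0,0]],[5.2,[0,0,0],[0,0,0]]]'
```

```text
clock: 36.45
position: [0.536, -0.0145, 0.2363]
tcp_rot: [0.707, -0.707, -0.014, 0.017]
force: [0.0, -0.3, 0.3]
finger_gap: 0.0569
clock: 36.95
position: [0.6309, 0.1928, 0.2352]
tcp_rot: [-0.707, 0.707, 0.015, -0.018]
force: [-0.2, 0.9, -0.0]
finger_gap: 0.0572
clock: 37.45
position: [0.638, 0.2035, 0.2389]
tcp_rot: [-0.707, 0.707, 0.015, -0.015]
force: [-0.5, -0.6, -0.6]
finger_gap: 0.0571
```

```bash
python3 -m creep '[[5.2,[0.1,1,0],[0,0,0]],[5.2,[0,0.6,-1],[0,0,0]],[5.2,[0,0,-2],[0,0,0]],[5.2,[0,0,-1.5],[0,0,0]],[5.2,[0,0,-0.5],[0,0,0]]]';python3 -m creep '[[5.2,[0,0,0],[0,0,0]],[5.2,[0,0,0],[0,0,0]],[5.2,[0,0,0],[0,0,0]],[5.2,[0,0,0],[0,0,0]],[5.2,[0,0,0],[0,0,0]]]';python3 - <<'E'
from m import *
o=st();s=snap('scene','s9');p=np.array(o['position']); tip=p[2]-.0377
im=s['pixels'];hsv=cv2.cvtColor(im,cv2.COLOR_BGR2HSV).astype(int)
print('tip px pred',w2px(s,(p[0],p[1],tip)),'stem mid',w2px(s,(p[0],p[1],tip+.008)),'mouth px pred',w2px(s,(.6388,.2194,.137)),'body mid',w2px(s,(.6388,.2194,.125)))
for v in range(122,162,3): print(v,[f"{a},{b},{c}" for a,b,c in im[v,440:476:2]])
E
```

```text
clock: 37.95
position: [0.6382, 0.2208, 0.1852]
tcp_rot: [-0.707, 0.707, 0.014, -0.017]
force: [0.1, 0.3, -0.7]
finger_gap: 0.0575
clock: 38.45
position: [0.6394, 0.2208, 0.1894]
tcp_rot: [0.707, -0.707, -0.016, 0.015]
force: [-0.4, -0.0, -0.8]
finger_gap: 0.057
t 38.45 p [0.6394 0.2208 0.1894] jaw [0.999 0.044 0.001] yaw 2.5 app [ 0.001  0.    -1.   ] gap 0.057 F [-0.41 -0.02 -0.85] q [0.28 0.3  1.06 0.   1.79 0.24]
tip px pred [458.36943726 138.48915122] stem mid [459.10077811 134.39145859] mouth px pred [456.27514379 145.97987618] body mid [455.22079385 151.92202745]
122 ['130,126,128', '133,130,138', '149,151,165', '131,129,159', '100,101,151', '76,98,154', '24,74,160', '5,70,163', '11,73,166', '15,74,169', '13,75,170', '11,75,171', '12,76,171', '4,72,167', '14,75,172', '12,74,171', '14,76,165', '23,44,103']
125 ['131,127,130', '154,153,160', '155,155,173', '111,106,151', '130,130,158', '116,128,156', '29,75,151', '6,60,147', '10,66,148', '15,65,149', '3,61,148', '9,68,154', '18,73,159', '10,71,157', '13,71,158', '13,71,161', '35,105,181', '31,54,95']
128 ['143,139,143', '200,195
[... 2217 characters left out ...]
70,233', '63,173,235', '55,156,227', '18,67,129', '0,28,87', '4,38,95', '5,33,99', '2,37,102', '3,37,98', '7,38,102', '14,65,126', '58,158,228', '62,171,235', '66,168,233', '46,130,191', '52,133,195', '63,169,233']
158 ['60,171,234', '109,188,237', '212,236,247', '192,210,236', '38,57,106', '0,31,89', '4,37,98', '0,33,97', '0,38,98', '1,39,100', '0,30,94', '66,106,161', '85,173,235', '58,169,233', '62,170,234', '66,171,234', '66,171,234', '61,170,234']
161 ['85,176,235', '227,238,246', '242,244,247', '127,137,155', '4,27,87', '1,33,94', '1,33,95', '3,40,101', '0,38,98', '4,36,101', '9,38,96', '166,175,192', '248,250,252', '195,226,244', '63,170,232', '62,170,233', '69,177,236', '58,167,232']
```

Alignment: the stem centre matches the TCP to 0.3 px and the vial matches its assumed position to 0.3–0.6 px. So I'll shift about −1.3 mm in y and lower.

```bash
python3 -m creep '[[5.2,[-0.05,-0.13,-0.5],[0,0,0]],[5.2,[0,0,-0.5],[0,0,0]],[5.2,[0,0,-0.3],[0,0,0]],[5.2,[0,0,0],[0,0,0]],[5.2,[0,0,0],[0,0,0]]]';python3 -m creep '[[5.2,[0,0,-0.2],[0,0,0]],[5.2,[0,0,0],[0,0,0]],[5.2,[0,0,-0.2],[0,0,0]],[5.2,[0,0,0],[0,0,0]],[5.2,[0,0,0],[0,0,0]]]'
```

```text
clock: 39.0
position: [0.6386, 0.2194, 0.1754]
tcp_rot: [-0.707, 0.707, 0.015, -0.016]
force: [0.5, -0.3, 0.4]
finger_gap: 0.0569
clock: 39.5
position: [0.6386, 0.2194, 0.1716]
tcp_rot: [-0.707, 0.707, 0.016, -0.016]
force: [0.2, 0.0, -0.1]
finger_gap: 0.0571
```

Tip is in the mouth with no force.

```bash
python3 -m creep '[[5.2,[0,0,-0.3],[0,0,0]],[5.2,[0,0,-0.4],[0,0,0]],[5.2,[0,0,-0.4],[0,0,0]],[5.2,[0,0,-0.2],[0,0,0]],[5.2,[0,0,0],[0,0,0]]]';python3 -m creep '[[5.2,[0,0,0],[0,0,0]],[5.2,[0,0,-0.1],[0,0,0]],[5.2,[0,0,0],[0,0,0]],[5.2,[0,0,0],[0,0,0]],[5.2,[0,0,0],[0,0,0]]]';python3 -m creep '[[5.2,[0,0,-0.1],[0,0,0]],[5.2,[0,0,0],[0,0,0]],[5.2,[0,0,0],[0,0,0]],[5.2,[0,0,0],[0,0,0]],[5.2,[0,0,0],[0,0,0]]]'
```

```text
clock: 40.0
position: [0.6384, 0.2194, 0.1578]
tcp_rot: [-0.707, 0.707, 0.015, -0.016]
force: [0.4, 0.9, -0.3]
finger_gap: 0.0572
clock: 40.5
position: [0.6387, 0.2194, 0.1577]
tcp_rot: [0.707, -0.707, -0.016, 0.016]
force: [0.1, 1.2, -0.0]
finger_gap: 0.0571
clock: 41.0
position: [0.6387, 0.2194, 0.1567]
tcp_rot: [0.707, -0.707, -0.016, 0.016]
force: [-0.1, 0.7, 0.2]
finger_gap: 0.0572
```

```bash
python3 -m creep '[[5.2,[0,0,-0.1],[0,0,0]],[5.2,[0,0,0],[0,0,0]],[5.2,[0,0,0],[0,0,0]],[5.2,[0,0,0],[0,0,0]],[5.2,[0,0,0],[0,0,0]]]';python3 -m creep '[[5.2,[0,0,-0.1],[0,0,0]],[5.2,[0,0,0],[0,0,0]],[5.2,[0,0,0],[0,0,0]],[5.2,[0,0,0],[0,0,0]],[5.2,[0,0,0],[0,0,0]]]'
```

```text
clock: 41.5
position: [0.6387, 0.2195, 0.1557]
tcp_rot: [0.707, -0.707, -0.016, 0.016]
force: [-0.2, -0.3, -0.3]
finger_gap: 0.0568
clock: 42.0
position: [0.6387, 0.2194, 0.1547]
tcp_rot: [0.707, -0.707, -0.016, 0.015]
force: [0.4, 0.1, 0.8]
finger_gap: 0.057
```

```bash
python3 -m creep '[[5.2,[0,0,-0.05],[0,0,0]],[5.2,[0,0,0],[0,0,0]],[5.2,[0,0,0],[0,0,0]],[5.2,[0,0,0],[0,0,0]],[5.2,[0,0,0],[0,0,0]]]'
```

```text
clock: 42.5
position: [0.6388, 0.2195, 0.1547]
tcp_rot: [0.707, -0.707, -0.016, 0.015]
force: [-2.2, -0.8, 4.7]
finger_gap: 0.057
```

Seated on contact (about 5 N). Releasing, rising, and backing away.

```bash
python3 -m creep '[[6,[0,0,0],[0,0,0]],[6.6,[0,0,0],[0,0,0]],[8.78,[0,0,0],[0,0,0]],[8.78,[0,0,0],[0,0,0]],[8.78,[0,0,0],[0,0,0]]]';python3 -m creep '[[8.78,[0,0,0],[0,0,0]],[8.78,[0,0,1],[0,0,0]],[8.78,[0,0,2],[0,0,0]],[8.78,[0,0,3],[0,0,0]],[8.78,[0,0,2],[0,0,0]]]'; python3 -m creep '[[8.78,[-2,-3,0],[0,0,0]],[8.78,[-2,-4,0],[0,0,0]],[8.78,[-2,-4,0],[0,0,0]],[8.78,[-2,-4,0],[0,0,0]],[8.78,[-2,-4,0],[0,0,0]]]';python3 -m creep '[[8.78,[0,0,0],[0,0,0]],[8.78,[0,0,0],[0,0,0]],[8.78,[0,0,0],[0,0,0]],[8.78,[0,0,0],[0,0,0]],[8.78,[0,0,0],[0,0,0]]]';python3 - <<'E'
from m import *
st();s=snap('scene','s10');t=snap('top','t10')
a=cv2.resize(s['pixels'][90:290,170:520],None,fx=2,fy=2,interpolation=cv2.INTER_CUBIC)[:, -440:]
a=np.vstack([cv2.resize(s['pixels'][100:230,390:520],(390,390),interpolation=cv2.INTER_CUBIC)]); b=cv2.resize(t['pixels'][85:185,190:290],(390,390),interpolation=cv2.INTER_CUBIC)
r=cv2.resize(s['pixels'][220:320,180:330],(300,200)); r2=np.zeros((200,780,3),np.uint8); r2[:,:300]=r
cv2.imwrite('pics/c13.png',np.vstack([np.hstack([a,b]),r2]))
E
```

```text
clock: 43.0
position: [0.6386, 0.2194, 0.1537]
tcp_rot: [-0.707, 0.707, 0.015, -0.016]
force: [-0.0, 0.1, -0.1]
finger_gap: 0.0859
clock: 43.5
position: [0.6389, 0.2195, 0.2374]
tcp_rot: [0.707, -0.707, -0.016, 0.015]
force: [-0.3, 0.3, -0.2]
finger_gap: 0.0876
clock: 44.0
position: [0.5377, 0.0281, 0.2352]
tcp_rot: [-0.707, 0.707, 0.016, -0.015]
force: [0.1, -1.0, 0.1]
finger_gap: 0.0876
clock: 44.5
position: [0.539, 0.0304, 0.2339]
tcp_rot: [0.707, -0.707, -0.016, 0.016]
force: [0.0, 0.3, 1.1]
finger_gap: 0.0881
t 44.5 p [0.539  0.0304 0.2339] jaw [ 0.999  0.046 -0.001] yaw 2.6 app [-0.001  0.    -1.   ] gap 0.0881 F [0.03 0.33 1.07] q [-0.01 -0.07  1.37  0.    1.84 -0.05]
```

View pics/c13.png

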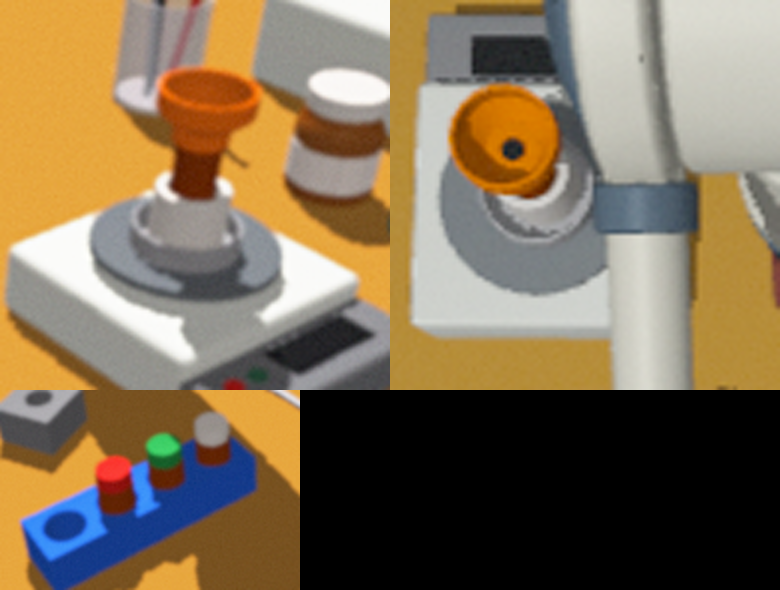

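The funnel, rim at crop (209,95), sits level on the vial, with the vial in the holder, the holder in the dish and the dish on the pan. The capped vials stand in the rack and the arm is clear. Handing in.

```bash
python3 -c "
from h import *;print(hand_in());st()"
```

```text
the job is handed in; nothing more can be done
None
the job is handed in; nothing more can be done
```

The balance is set up and the job is handed in. I built it in the order asked: steel dish on the pan, white holder in the dish, uncapped vial in the holder, funnel in the vial's mouth. Each piece was lowered until contact read about 5–6 N at the wrist, then released. It took about 45 s of the 112 s.

**Last checks:** In the final pictures the stack looks upright and seated, the three capped vials stand in the rack, and the arm is well clear with the fingers open. Touchdown heights matched the expected ones within about 1 mm. The hand-in gave no verdict.

**Disagreements:**
- The two cameras differed by 2–6 mm on where things on the balance were. I relied on the tool position and on offsets measured within a single picture.
- One check image used to align the vial was blocked by the arm, so that alignment rests on the scene camera alone.

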